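# Cover the opened battery module: throw the pawl off and push the ratchet arm down

### The arm

A 6-joint arm with a two-finger parallel gripper is mounted at the origin on the work surface. World frame = base frame: x ahead of the robot, y to its left, z up, the work surface at z = 0. Lengths are in mm, angles in rad, forces in N, time in s.
With the tool pointing down it reaches from about 350 to 775 mm from the base axis. Payload 7.3 kg.
Tool frame: the origin (TCP) lies at the very end of the fingers, on their centre line; the grasp point (between the pads) lies 19 mm behind it (bot.grip_point_offset is the distance from the TCP to the grasp point, in mm); z points along the fingers, y is the line along which they close (so a half turn about z gives the same grasp; the last joint's range is limited). The gripper opens to 92 mm and grips with 3 to 60 N. Pads are 19 mm wide; open, the fingers measure 130 mm over their backs; the gripper's body (75 mm by 190 mm) begins 47 mm behind the grasp point.
Start: joints at [-1.491, 0.342, 1.524, -0, 1.275, -0.146], TCP at [117.562, -511.688, 226.741] pointing down, gripper open.
Joint ranges: [-2.53, 2.53], [-0.77, 2.02], [0.04, 2.7], [-1, 4.14], [0.28, 2.66], [-3.11, 3.11]. Speed limits (rad/s): [2.57, 2.57, 3.14, 3.14, 3.14, 3.14].

### API

Orientations are given as [roll, pitch, yaw] about the fixed x, y, z axes, in that order (R = Rz(yaw) Ry(pitch) Rx(roll)).
In Python, from plant import bot gives the robot as it stands. The module is installed in compiled form; this text tells all that it offers.
- The arm moves only by the shell command python3 -m jog 'ROWS' [OPENING]. ROWS is JSON, a list of rows, each a list of 6 numbers: the shift along the tool's x, y, z in mm, then the turn, a rotation vector about the tool's x, y, z in rad. In form: [[dx, dy, dz, rx, ry, rz], ...]. A call has 1 to 12 rows; each row shifts and turns the commanded pose from where the row before left it, along the tool's axes as they then stand; what a row does not reach is not made up. A row lasts 1/10 s, in which the tool goes at most 50 mm and 8.59 degrees, less where a joint would pass 70% of its speed; a pose out of reach is approached as far as the arm can. A call with a gripper value outside its range is refused whole. OPENING is the opening in per cent of the stroke, from 0 (shut) to 100 (fully open), set as the call begins (- or left out, the last holds). The fingers move at their own pace and stop on an object; the grip force is fixed at half the most. Time passes only in rows, so rows that do not move let the fingers close. It gives the time, the measured TCP pose, the force, the opening and the grip force at its end, in the units of the state.
- bot.get_obs(): the state, without advancing time (a new reading comes with each control period).
- bot.capture(name): name is "scene" or "top" or "wrist"; returns the picture (420x560x3 uint8, red, green, blue); there is no depth.
- bot.camera_model(name): a dict with "fx", "fy", "cx", "cy" (pixels), "dist_coeffs" ([k1, k2, p1, p2, k3] as OpenCV has them; the pictures are not rectified), "position" and "orientation" of the camera in the world; the wrist camera has in their place "T_tool_cam" (4x4, takes a point from camera to tool coordinates, whose origin is the TCP and whose axes are the flange's). Camera axes: x right, y down, z forward; pixel columns grow to the right and rows downward; lengths in mm; the calibration is good to about 2 mm. A picture is of the moment at which its call begins: read the wrist's pose just before it. camera_model takes no time and is no camera call.
- bot.close_job(): hands the job in; it is judged then, once.
Trained networks look in the newest picture that a camera, given by its name, has taken for a name from the list of things; names that differ only in an ending like _2 or _b are one class to them, and where a whole thing is asked for, a point or a joint stands for the part that bears it (a point fixed in the world has none). Each returns a list of dicts, best first, with "p" (0 to 1); they miss things now and then, are a little off and sometimes report something else, mostly with a low value. They report only what shows in the picture. A call takes as long as a camera call.
- bot.outline_of(target, camera): "mask" (420x560 bool, what is visible of it) and "pixel" ([column, row] in pixels, amid what is visible of it).
The state is a dict: "time": time; "joint_positions": joint angles; "dq": joint speeds; "tau": joint torques, N m; "tool_pos": TCP position; "tcp_rot": TCP orientation; "contact_force": force on the tool from outside, world axes, zero at the start; "moment": the same for the moment, N m; "grip_width": finger opening in mm; "finger_force": force on a finger pad.
Only numpy, scipy, OpenCV 4.12 (cv2) and the standard library are available. Lean on these libraries where they do the work, as an engineer would, in place of code of your own. Each camera call takes 0.05 s, during which the arm holds its last target. There are 200 camera calls.

### The job

Cover the opened battery module on the service stand for the break. Press the thumb pad of the ratchet pawl down until the pawl flips over and stays clear of the teeth, then push the cover arm steadily down by its cross grip, without slamming it, until the arm lies level and the clear hood is fully down over the module. Pick nothing up, leave the tools and other loose things where they are, and leave the pawl thrown off.

Things in the scene. Friction and masses are not known exactly. Their poses are not given: they have to be found in the camera images.
- stand: Service stand on the bench: base plate 240 x 430 x 12 mm with an opened battery module clamped on it and two posts (140 mm high) carrying the cover arm's hinge. Origin on the bench below the middle of the hinge. x along the hinge axis, y from the hinge towards the module and grip, z up. Plate at y -195 to 235 mm; module at y 45 to 205, x -100 to 100, top at 82 mm. Place and yaw vary.
- hinge (a point): Middle of the cover arm's hinge axis, 120 mm above the bench, over the stand's origin. The arm is a flat bar 28 x 12 mm with a clear plastic hood (216 x 176 mm) under it, a cross grip at its end and, behind the hinge, a steel quadrant of 62 mm radius with 6 ratchet teeth 10 degrees apart.
- cover_arm (a joint): Angle of the cover arm above level, rad: 0 = level, hood fully down (hard stop); starts at 0.6 to 0.95, goes up to 1.25. While the pawl is hooked it gives at most 0.18 rad downwards, then is blocked. With the pawl off, a stiff friction hinge still holds it at any angle: it does not fall, and takes about 2 to 9 N at the grip to push down.
- grip (a point): Centre of the cross grip at the arm's end: round black rubber bar, 22 mm diameter, 120 mm long, parallel to the stand's x axis; 250 mm from the hinge axis, 120 mm above the bench when the arm is level, higher when raised. Push on its top with the fingertips and follow its arc about the hinge.
- pawl (a joint): Angle of the throw-over pawl, rad: 0 = hooked fully into the teeth (it may rest at up to 0.17 on the back of a tooth), 0.48 = thrown off (hard stop). Grows as its thumb pad goes down. An over-centre spring pulls it in below 0.25 and holds it off above, so it stays off when let go; clear of the teeth from 0.2. Pressing takes about 1 to 6 N at the pad.
- pawl_pad (a point): Middle of the top face of the pawl's steel thumb pad (28 mm wide along the stand's x, 32 mm long), on the side of the hinge away from the module, at stand x = 0, y = -156 mm; 90 mm above the bench when hooked, 40 mm when thrown off. It swings down about the pawl's pivot, which lies at stand y = -54 mm, 65 mm above the bench. Nothing stands above the pad.
- socket: Loose steel socket standing on the base plate beside the pawl's tail, 22 mm diameter, 32 mm high, origin at the centre of its underside. Leave alone.
- tape_roll: Loose amber tape roll lying on the base plate on the other side of the tail, 60 mm diameter, 19 mm high, origin at the centre of its underside. Leave alone.
- driver_a: Loose insulated screwdriver, 200 mm long, 26 mm thick, on the bench before the grip end of the stand, crosswise to the arm, origin under its middle, x along the shaft. Leave alone.
- driver_b: Loose insulated screwdriver, 170 mm long, 26 mm thick, on the bench on the far side (+x) of the stand, along it, origin under its middle, x along the shaft. Leave alone.
- meter: Loose multimeter lying on the bench to the right (-y), 150 x 76 x 36 mm, origin under its middle. Leave alone.
- spray: Loose spray can standing on the bench to the left (+y), 52 mm diameter, 150 mm high, origin under its middle. Leave alone.
- spanner: Loose insulated spanner, 180 mm long, on the bench to the left (+y), origin under its middle. Leave alone.

How it is judged (in metres and radians):
On the way, in this order (a step that is already met when the one before it is completed fails the run):
1. the pawl has been pressed over and is thrown off the teeth (value of joint pawl above 0.38 rad), for 0.2 s.
2. the cover arm has been pushed down past its teeth to level (value of joint cover_arm below 0.05 rad), for 0.2 s.
At the end, for the whole second after the job is handed in: The cover arm lies level (within 0.05 rad of its stop) and at rest, the pawl is still thrown off (beyond 0.38 rad), and the loose things are within 30 mm of where they were (value of joint cover_arm below 0.05 rad and value of joint pawl above 0.38 rad and velocity of joint cover_arm between -0.05 and 0.05 rad/s and distance of each of socket, tape_roll, driver_a, driver_b, meter, spray, spanner from where it was at the start of the episode below 0.03 m); the robot touches nothing.
It fails at once if the cover arm was slammed down (faster than 2 rad/s) (velocity of joint cover_arm below -2 rad/s).
It fails at once if the cover arm was lifted well above where it stood (beyond 1.15 rad) (value of joint cover_arm above 1.15 rad).
It fails at once if a loose thing was picked up, carried or shoved more than 30 mm (distance of any of socket, tape_roll, driver_a, driver_b, meter, spray, spanner from where it was at the start of the episode above 0.03 m).
It also fails if it takes over 45 s, if anything falls off the work surface, if the arm or the gripper's body presses on something with over 40 N, if the wrist force passes 120 N, or if a joint passes its speed limit or range.

## Working session

There is one attempt and no reset: what is moved stays moved. The work goes in short steps, Python scripts to look and compute and a shell command to move; the robot and the scene stay as the last step left them, time stands still between calls to the robot, and variables do not carry over. Pictures are saved under pics/ and viewed, at most 10 in all, crops included, and the job is handed in when it is done.

```bash
mkdir -p pics; python3 - <<'E'
from plant import bot
import cv2,numpy as np
for n in("scene","top"):
    im=bot.capture(n); cv2.imwrite(f"pics/{n}0.png",im[:,:,::-1]); m=bot.camera_model(n); print(n,m)
    for t in("grip","pawl_pad","hinge","stand"):
        for o in bot.outline_of(t,n)[:2]: print(t,round(o["p"],2),o["pixel"],o["mask"].sum())
o=bot.get_obs();print(o["time"],o["tool_pos"],o["tcp_rot"],o["contact_force"])
E
```

```text
scene {'fx': 440.9717194199014, 'fy': 440.9717194199014, 'cx': 278.8529000437477, 'cy': 202.70168231110011, 'dist_coeffs': array([-0.14174248,  0.        ,  0.        ,  0.        ,  0.        ]), 'position': array([1244.95528937, -398.95492398, 1096.83456661]), 'orientation': array([-2.47179191, -0.01548961,  1.07328617])}
grip 0.74 [292.3, 177.6] 4605
hinge 0.73 [279.2, 217.3] 11939
stand 0.89 [275.8, 217.5] 11847
top {'fx': 488.8588250198684, 'fy': 488.8588250198684, 'cx': 271.2601466140447, 'cy': 207.74253249825057, 'dist_coeffs': array([0.03257529, 0.        , 0.        , 0.        , 0.        ]), 'position': array([ 378.24419591,  -32.81348901, 1380.33749905]), 'orientation': array([-3.00759067,  0.01588919, -1.55312375])}
grip 0.57 [256.3, 195.6] 5618
pawl_pad 0.74 [343.4, 218.7] 312
hinge 0.73 [279.7, 211.1] 13466
stand 0.89 [283.0, 210.0] 13152
0.5 [ 117.55844496 -511.66440665  226.70646896] [ 3.14157748e+00 -6.76217260e-07  2.25782843e-01] [ 0.58842694 -0.53660202 -0.21761468]
```

View pics/scene0.png

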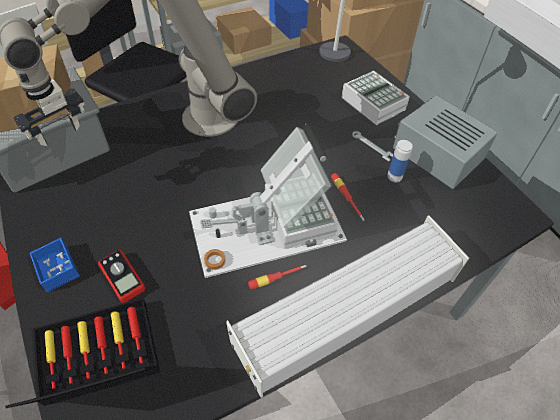

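View pics/top0.png

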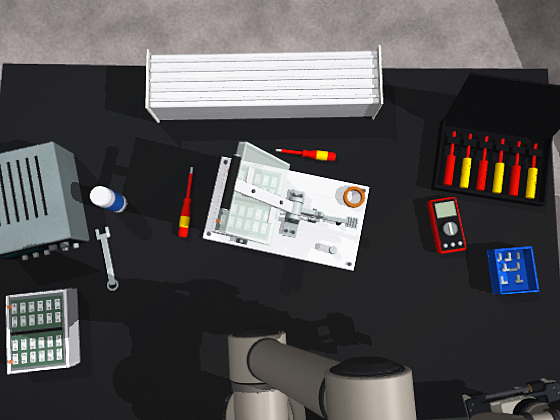

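The scene view shows the stand centred near (270,220). In the top view the plate corners are near (224,155), (369,187), (354,271) and (204,238), with the pad at (351,221). I'll zoom in on the details.

```bash
python3 - <<'E'
import cv2,numpy as np
t=cv2.imread("pics/top0.png")[135:285,190:385]; s=cv2.imread("pics/scene0.png")[115:285,180:360]
cv2.imwrite("pics/tz.png",cv2.resize(t,None,fx=4,fy=4,interpolation=2)); cv2.imwrite("pics/sz.png",cv2.resize(s,None,fx=3.5,fy=3.5,interpolation=2)[:600])
E
```

```text
(no output)
```

View pics/tz.png

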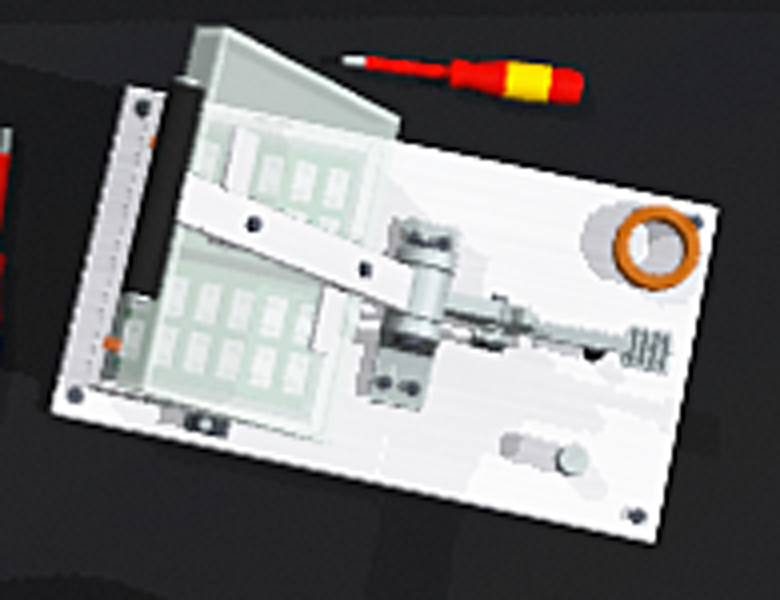

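View pics/sz.png

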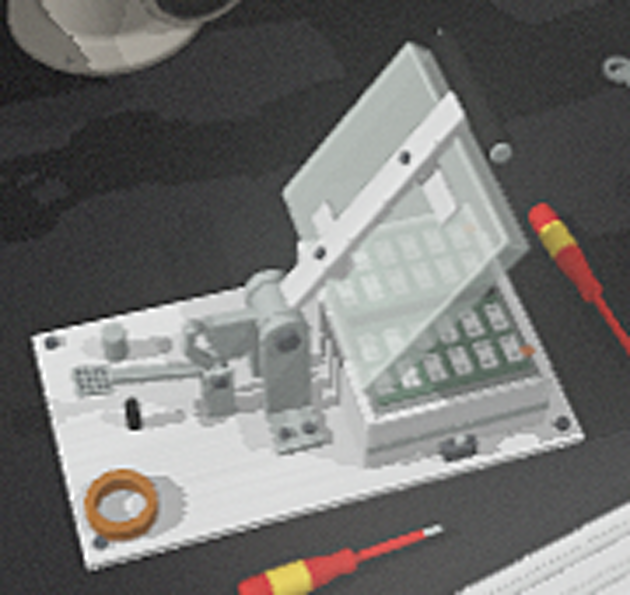

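Zoomed top view: plate corners (128,87), (719,207), (656,543), (52,411), grip centre about (166,188), pad (646,350). Zoomed scene view: corners (34,340), (92,563), (583,435), grip about (470,95), pad (93,380).

```bash
cat > h.py <<'E'
from plant import bot
import cv2,numpy as np
from scipy.spatial.transform import Rotation as R
def proj(n,P):
    m=bot.camera_model(n); Rc=R.from_euler('xyz',m["orientation"]).as_matrix()
    K=np.array([[m["fx"],0,m["cx"]],[0,m["fy"],m["cy"]],[0,0,1]])
    q=(np.atleast_2d(P)-m["position"])@Rc
    return cv2.projectPoints(q,np.zeros(3),np.zeros(3),K,m["dist_coeffs"])[0][:,0]
def S(p,P): # stand->world
    return R.from_euler('z',p[2]).apply(np.atleast_2d(P))+[p[0],p[1],0]
E
python3 - <<'E'
from h import *
from scipy.optimize import least_squares
T=lambda *a:np.array(a)/4+[190,135]
C=lambda *a:np.array(a)/3.5+[180,115]
ct=T([128,87],[719,207],[656,543],[52,411],[646,350],[166,188])
cs=C([34,340],[92,563],[583,435],[93,380],[470,95])
def pts(p):
    a=p[3];g=[0,250*np.cos(a),120+250*np.sin(a)]
    b=p[4]; d=np.array([-102,25]);pad=[0,-54-102*np.cos(b)-25*np.sin(b)*-1*-1,65+25*np.cos(b)-102*np.sin(b)]
    return (S(p,[[120,235,12],[120,-195,12],[-120,-195,12],[-120,235,12],pad,g]),
            S(p,[[-120,-195,12],[120,-195,12],[120,235,12],pad,g]))
def f(p):
    A,B=pts(p); return np.r_[(proj("top",A)-ct).ravel(),(proj("scene",B)-cs).ravel()]
r=least_squares(f,[400,-50,-.2,.8,0.05]); p=r.x
print(p.round(3)); print(r.fun.reshape(-1,2).round(1))
A,_=pts(p);print("pad,grip",A[4:].round(1)); np.save("p.npy",p)
E
```

```text
[ 5.4842e+02 -6.8951e+01 -1.9200e-01  9.3200e-01  3.3000e-02]
[[-0.9 -1.2]
 [-0.7 -0.9]
 [-0.8 -1.2]
 [-0.8 -0.4]
 [ 0.1 -0.9]
 [-1.  -0.1]
 [-1.5 -1.7]
 [-2.5  0.1]
 [-0.  -0.7]
 [-1.3  0. ]
 [-0.9 -0.8]]
pad,grip [[ 518.6 -222.8   86.6]
 [ 576.8   77.4  320.7]]
```

The fit is consistent at about 2 mm: arm at about 0.93 rad, pawl hooked, hinge at (548,−69), yaw −0.192. I'll close the gripper, turn the tool so its x runs along stand y, then go above the pad.

```bash
python3 -m jog '[[0,0,0,0,0,-0.144],[0,0,0,0,0,-0.144],[0,0,0,0,0,-0.144],[0,0,0,0,0,-0.144],[0,0,0,0,0,-0.144],[0,0,0,0,0,-0.144],[0,0,0,0,0,-0.144],[0,0,0,0,0,-0.145]]' 0; python3 -m jog '[[30,28,0,0,0,0],[30,28,0,0,0,0],[30,28,0,0,0,0],[30,28,0,0,0,0],[30,28,0,0,0,0],[30,28,0,0,0,0],[30,28,0,0,0,0],[30,28,0,0,0,0],[30,28,0,0,0,0],[30,28,0,0,0,0],[30,28,0,0,0,0],[30,30,0,0,0,0]]'; python3 -m jog '[[0,0,30,0,0,0],[0,0,30,0,0,0],[0,0,25,0,0,0],[0,0,0,0,0,0],[0,0,0,0,0,0]]'
python3 - <<'E'
from h import *
p=np.load("p.npy");o=bot.get_obs();t=o["tool_pos"]
print(t,o["tcp_rot"],"stand:",R.from_euler('z',-p[2]).apply(t-[p[0],p[1],0]),o["contact_force"],o["grip_width"])
im=bot.capture("wrist");cv2.imwrite("pics/w1.png",im[:,:,::-1])
m=bot.camera_model("wrist");Tc=np.linalg.inv(m["T_tool_cam"])
Rt=R.from_euler('xyz',o["tcp_rot"]).as_matrix()
P=S(p,[[0,-156,90],[14,-172,90],[-14,-172,90]])
q=((P-t)@Rt)@Tc[:3,:3].T+Tc[:3,3]
K=np.array([[m["fx"],0,m["cx"]],[0,m["fy"],m["cy"]],[0,0,1]])
print(cv2.projectPoints(q,np.zeros(3),np.zeros(3),K,m["dist_coeffs"])[0][:,0])
E
```

```text
time: 1.3
tool_pos: [117.6, -511.7, 226.7]
tcp_rot: [3.142, 0.0, 1.385]
contact_force: [-0.8, -0.4, 0.2]
grip_width: 32.5
finger_force: 0.0
time: 2.5
tool_pos: [519.2, -221.5, 226.9]
tcp_rot: [3.141, 0.0, 1.379]
contact_force: [0.7, -0.6, -0.6]
grip_width: 0.7
finger_force: 0.0
time: 3.0
tool_pos: [518.2, -222.9, 142.2]
tcp_rot: [-3.142, 0.0, 1.379]
contact_force: [-0.3, -0.4, 0.1]
grip_width: 0.2
finger_force: 0.0
[ 518.22390746 -222.94297088  142.17440637] [-3.14154349e+00  3.30816519e-05  1.37873070e+00] stand: [  -0.30348506 -156.92441189  142.17440637] [-0.3424856  -0.42789617  0.11811822] 0.20140928743875008
[[286.2158308  228.77724325]
 [308.89615137 253.60971904]
 [263.46586774 253.58400679]]
```

View pics/w1.png

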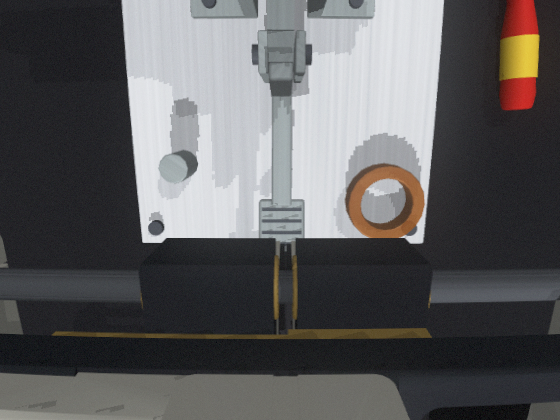

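The wrist view shows the pad at about (282,221), close to the projected (286,229). The tape roll is at (386,202) and the socket at (173,168). The black blocks look wide, so I'll check the gripper geometry before going down.

```bash
python3 - <<'E'
from h import *
m=bot.camera_model("wrist");Tc=np.linalg.inv(m["T_tool_cam"]);print(m["fx"],np.round(m["T_tool_cam"],2).tolist())
K=np.array([[m["fx"],0,m["cx"]],[0,m["fy"],m["cy"]],[0,0,1]])
P=[(x,y,z) for z in(0,-19,-47,-66) for x in(9.5,0,-9.5) for y in(0,19,65)]
q=np.array(P,float)@Tc[:3,:3].T+Tc[:3,3]
for a,b in zip(P,cv2.projectPoints(q,np.zeros(3),np.zeros(3),K,m["dist_coeffs"])[0][:,0]):print(a,b.round())
p=np.load("p.npy");o=bot.get_obs();t=o["tool_pos"];Rt=R.from_euler('xyz',o["tcp_rot"]).as_matrix()
for u,z in(((173,168),44),((386,202),31),((282,221),90)):
    d=np.r_[cv2.undistortPoints(np.array([[u]],float),K,m["dist_coeffs"])[0,0],1]
    T=np.array(m["T_tool_cam"]);c=t+Rt@T[:3,3];d=Rt@T[:3,:3]@d
    w=c+d*(z-c[2])/d[2];print(u,R.from_euler('z',-p[2]).apply(w-[p[0],p[1],0]).round(1))
E
```

```text
362.1562518129099 [[0.0, -0.97, -0.24, 65.65], [1.0, 0.0, 0.0, -0.37], [0.0, -0.24, 0.97, -157.4], [0.0, 0.0, 0.0, 1.0]]
(9.5, 0, 0) [286. 244.]
(9.5, 19, 0) [327. 244.]
(9.5, 65, 0) [426. 244.]
(0, 0, 0) [286. 264.]
(0, 19, 0) [327. 264.]
(0, 65, 0) [424. 263.]
(-9.5, 0, 0) [286. 282.]
(-9.5, 19, 0) [326. 282.]
(-9.5, 65, 0) [422. 282.]
(9.5, 0, -19) [286. 260.]
(9.5, 19, -19) [332. 260.]
(9.5, 65, -19) [443. 260.]
(0, 0, -19) [286. 281.]
(0, 19, -19) [332. 281.]
(0, 65, -19) [440. 281.]
(-9.5, 0, -19) [286. 302.]
(-9.5, 19, -19) [331. 302.]
(-9.5, 65, -19) [438. 301.]
(9.5, 0, -47) [286. 292.]
(9.5, 19, -47) [343. 292.]
(9.5, 65, -47) [477. 290.]
(0, 0, -47) [286. 317.]
(0, 19, -47) [342. 317.]
(0, 65, -47) [473. 315.]
(-9.5, 0, -47) [286. 341.]
(-9.5, 19, -47) [340. 341.]
(-9.5, 65, -47) [469. 339.]
(9.5, 0, -66) [286. 323.]
(9.5, 19, -66) [353. 322.]
(9.5, 65, -66) [509. 320.]
(0, 0, -66) [286. 351.]
(0, 19, -66) [351. 351.]
(0, 65, -66) [503. 348.]
(-9.5, 0, -66) [286. 378.]
(-9.5, 19, -66) [349. 378.]
(-9.5, 65, -66) [498. 375.]
(173, 168) [ -80.  -125.5   44. ]
(386, 202) [  77.5 -153.4   31. ]
(282, 221) [  -1.9 -151.7   90. ]
```

```bash
python3 - <<'E'
from h import *
s=bot.capture("scene")
u=proj("scene",bot.get_obs()["tool_pos"])[0].astype(int);print(u)
a=max(u[1]-90,0);b=max(u[0]-90,0)
c=s[a:a+160,b:b+200,::-1]
cv2.imwrite("pics/s2.png",cv2.resize(c,None,fx=3.5,fy=3.5,interpolation=2));print(a,b)
E
```

```text
[202 211]
121 112
```

View pics/s2.png

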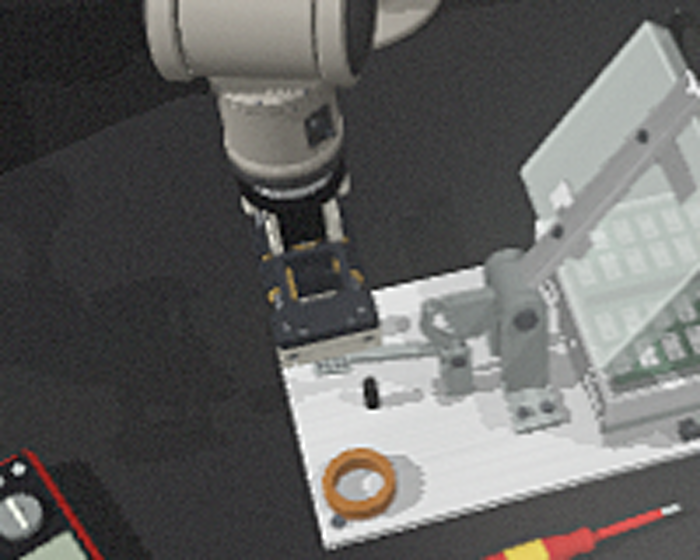

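```bash
python3 - <<'E'
from h import *
p=np.load("p.npy")
for h in(19,35,65):
  for w in (9.5,37.5):
    for z in(142,208,260):
      print(h,w,z,((proj("scene",S(p,[[h,-157-w,z],[h,-157+w,z],[-h,-157-w,z],[-h,-157+w,z]]))-[112,121])*3.5).round().tolist())
E
```

```text
19 9.5 142 [[311.0, 339.0], [335.0, 334.0], [301.0, 302.0], [325.0, 296.0]]
19 9.5 208 [[300.0, 286.0], [325.0, 280.0], [290.0, 248.0], [315.0, 242.0]]
19 9.5 260 [[290.0, 241.0], [316.0, 235.0], [280.0, 202.0], [306.0, 196.0]]
19 37.5 142 [[275.0, 348.0], [370.0, 325.0], [266.0, 310.0], [360.0, 288.0]]
19 37.5 208 [[262.0, 295.0], [362.0, 272.0], [253.0, 256.0], [351.0, 234.0]]
19 37.5 260 [[251.0, 249.0], [355.0, 226.0], [242.0, 211.0], [344.0, 188.0]]
35 9.5 142 [[315.0, 355.0], [339.0, 350.0], [297.0, 287.0], [321.0, 281.0]]
35 9.5 208 [[304.0, 302.0], [329.0, 297.0], [286.0, 232.0], [311.0, 227.0]]
35 9.5 260 [[294.0, 257.0], [321.0, 251.0], [277.0, 186.0], [302.0, 181.0]]
35 37.5 142 [[279.0, 364.0], [375.0, 341.0], [262.0, 295.0], [355.0, 273.0]]
35 37.5 208 [[266.0, 311.0], [367.0, 288.0], [250.0, 241.0], [347.0, 219.0]]
35 37.5 260 [[255.0, 266.0], [360.0, 242.0], [239.0, 195.0], [339.0, 173.0]]
65 9.5 142 [[323.0, 386.0], [347.0, 381.0], [290.0, 258.0], [313.0, 253.0]]
65 9.5 208 [[312.0, 334.0], [338.0, 328.0], [279.0, 204.0], [303.0, 199.0]]
65 9.5 260 [[303.0, 289.0], [329.0, 283.0], [269.0, 158.0], [294.0, 152.0]]
65 37.5 142 [[286.0, 395.0], [384.0, 372.0], [256.0, 266.0], [347.0, 245.0]]
65 37.5 208 [[273.0, 343.0], [376.0, 319.0], [243.0, 212.0], [339.0, 191.0]]
65 37.5 260 [[263.0, 299.0], [369.0, 274.0], [232.0, 166.0], [331.0, 144.0]]
```

The geometry agrees: the block is the 75x190 gripper body, which stays 66 mm above the tips, clear of the socket and tape. Now I'll press the pad.

```bash
python3 -m jog '[[2,-1,20,0,0,0],[0,0,20,0,0,0],[0,0,10,0,0,0],[0,0,10,0,0,0],[0,0,10,0,0,0]]'; python3 -m jog '[[0,0,8,0,0,0],[0,0,8,0,0,0],[0,0,8,0,0,0],[0,0,4,0,0,0],[0,0,0,0,0,0]]'
```

```text
time: 3.6
tool_pos: [518.3, -221.5, 72.4]
tcp_rot: [3.139, 0.002, 1.379]
contact_force: [-0.8, -4.1, 1.2]
grip_width: 0.3
finger_force: 1.9
time: 4.1
tool_pos: [517.1, -220.2, 43.2]
tcp_rot: [-3.14, -0.001, 1.379]
contact_force: [-0.0, -0.7, -0.1]
grip_width: 0.4
finger_force: 0.3
```

```bash
python3 -m jog '[[0,0,2,0,0,0],[0,0,2,0,0,0],[0,0,0,0,0,0],[0,0,0,0,0,0]]'; python3 -m jog '[[0,0,-20,0,0,0],[0,0,-40,0,0,0],[0,0,-40,0,0,0],[0,0,-40,0,0,0],[0,0,-40,0,0,0],[0,0,-40,0,0,0],[0,0,-40,0,0,0],[0,0,-40,0,0,0],[0,0,-10,0,0,0],[0,0,0,0,0,0],[0,0,0,0,0,0]]'
python3 - <<'E'
from h import *
p=np.load("p.npy");s=bot.capture("top");bot.capture("scene")
print(bot.outline_of("pawl_pad","top")[:1] and bot.outline_of("pawl_pad","top")[0]["pixel"])
for b in(0,.48): print(proj("top",S(p,[[0,-54-102*np.cos(b)-25*np.sin(b)*-1*-1,65+25*np.cos(b)-102*np.sin(b)]])),proj("scene",S(p,[[0,-156,90-50*(b>0)]])))
s=bot.capture("scene")[115:285,180:360,::-1];cv2.imwrite("pics/s3.png",cv2.resize(s,None,fx=3.5,fy=3.5,interpolation=2)[:600])
o=bot.get_obs();t=o["tool_pos"];print(t,"stand:",R.from_euler('z',-p[2]).apply(t-[p[0],p[1],0]),o["contact_force"])
E
```

```text
time: 4.5
tool_pos: [517.8, -220.3, 41.6]
tcp_rot: [3.14, 0.0, 1.379]
contact_force: [-4.3, 3.5, 13.4]
grip_width: 0.3
finger_force: 6.7
time: 5.6
tool_pos: [517.1, -220.3, 348.2]
tcp_rot: [-3.139, -0.001, 1.379]
contact_force: [0.4, 0.3, -0.3]
grip_width: 0.6
finger_force: 0.0
[327.8, 216.3]
[[351.50881666 221.39554304]] [[205.37615436 222.83962636]]
[[348.8450249  223.32252284]] [[207.38005097 232.90698559]]
[ 517.19832944 -220.46844021  348.38884979] stand: [  -1.78174259 -154.69061087  348.38884979] [-0.01529822 -0.83533424  0.60392406]
```

View pics/s3.png

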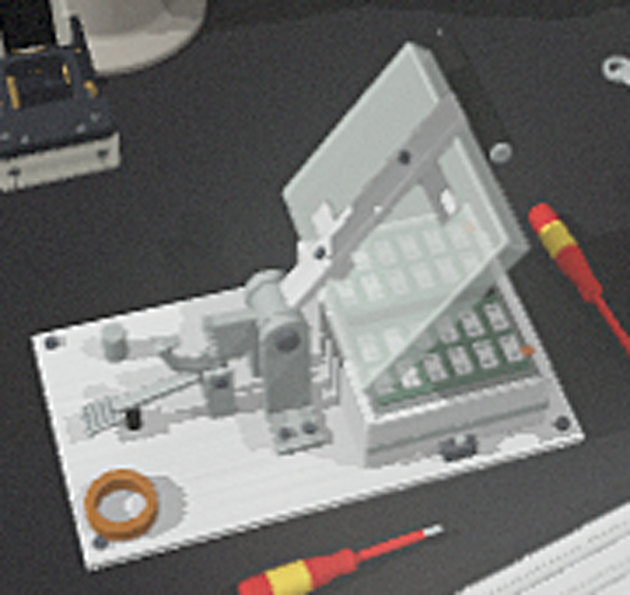

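The pawl is thrown off: the pad sits at (97,412), and (96,413) was predicted for 0.48 rad. Next, above the grip.

```bash
python3 -m jog '[[0,2,-25,0,0,0],[38,0,0,0,0,0],[38,0,0,0,0,0],[38,0,0,0,0,0],[38,0,0,0,0,0],[38,0,0,0,0,0],[38,0,0,0,0,0],[38,0,0,0,0,0],[38,0,0,0,0,0],[0,0,0,0,0,0],[0,0,0,0,0,0]]'; python3 -m jog '[[0,0,15,0,0,0],[0,0,15,0,0,0],[0,0,0,0,0,0],[0,0,0,0,0,0]]'
python3 - <<'E'
from h import *
p=np.load("p.npy");o=bot.get_obs();t=o["tool_pos"];print("stand:",R.from_euler('z',-p[2]).apply(t-[p[0],p[1],0]),o["contact_force"],o["joint_positions"].round(2) if hasattr(o["joint_positions"],"round") else o["joint_positions"])
# arc table: contact TCP
y0,z0=149.,343.
for a in np.arange(.932,-.06,-.05): print(round(a,3),(250*np.cos(a)).round(1),(131+250*np.sin(a)).round(1))
E
```

```text
time: 6.95
tool_pos: [577.3, 77.9, 373.9]
tcp_rot: [-3.14, 0.001, 1.381]
contact_force: [0.5, -0.8, -0.9]
grip_width: 0.8
finger_force: 0.0
time: 7.35
tool_pos: [577.4, 76.2, 344.9]
tcp_rot: [-3.141, 0.0, 1.377]
contact_force: [0.2, 0.3, 0.7]
grip_width: 0.3
finger_force: 0.0
stand: [  0.76396515 148.03163123 344.92884113] [0.2213677  0.29224166 0.72365306] [-0.    0.4   1.12 -0.    1.62  0.19]
0.932 149.1 331.7
0.882 158.9 324.0
0.832 168.3 315.8
0.782 177.4 307.2
0.732 186.0 298.1
0.682 194.1 288.6
0.632 201.7 278.7
0.582 208.8 268.4
0.532 215.4 257.8
0.482 221.5 246.9
0.432 227.0 235.7
0.382 232.0 224.2
0.332 236.3 212.5
0.282 240.1 200.6
0.232 243.3 188.5
0.182 245.9 176.2
0.132 247.8 163.9
0.082 249.2 151.5
0.032 249.9 139.0
-0.018 250.0 126.5
```

```bash
python3 -m jog '[[1,0,8,0,0,0],[0,0,5,0,0,0],[10,0,8,0,0,0],[9,0,8,0,0,0],[9,0,9,0,0,0],[9,0,9,0,0,0],[0,0,0,0,0,0]]'
python3 - <<'E'
from h import *
p=np.load("p.npy");o=bot.get_obs();t=o["tool_pos"];print("stand:",R.from_euler('z',-p[2]).apply(t-[p[0],p[1],0]),o["contact_force"])
E
```

```text
time: 8.05
tool_pos: [584.8, 116.7, 296.5]
tcp_rot: [-3.141, -0.001, 1.381]
contact_force: [0.4, 0.2, -0.4]
grip_width: 0.2
finger_force: 0.0
stand: [  0.31437623 189.15787748 296.54405931] [ 0.39173541  0.21346888 -0.41084285]
```

```bash
python3 - <<'E'
from h import *
p=np.load("p.npy")
s=bot.capture("scene")[85:255,200:380,::-1];cv2.imwrite("pics/s4.png",cv2.resize(s,None,fx=3.5,fy=3.5,interpolation=2)[:600])
for a in(.93,.73):print(((proj("scene",S(p,[[60,250*np.cos(a),120+250*np.sin(a)]]))-[200,85])*3.5).round())
E
```

```text
[[427. 254.]]
[[470. 277.]]
```

View pics/s4.png

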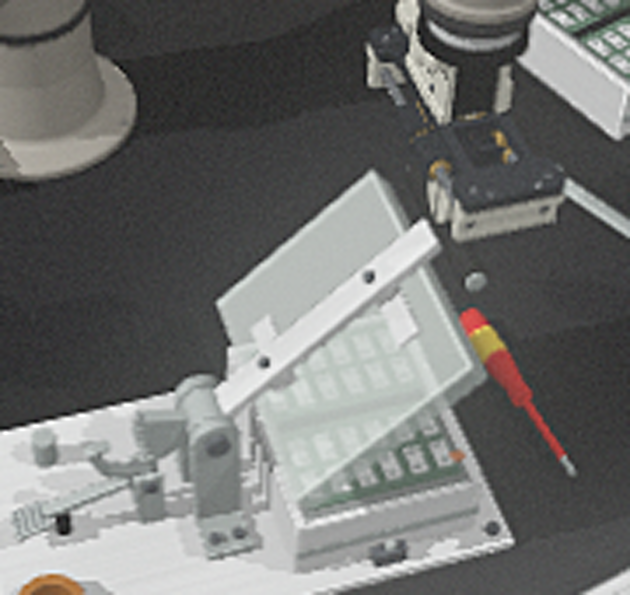

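The grip end is at (475,281), with (470,277) predicted for 0.73 rad, so the arm follows the fingers. Continuing.

```bash
python3 -m jog '[[7,0,10,0,0,0],[7,0,10,0,0,0],[7,0,10,0,0,0],[6,0,11,0,0,0],[6,0,11,0,0,0],[5,0,11,0,0,0],[5,0,11,0,0,0],[4,0,12,0,0,0],[4,0,12,0,0,0],[3,0,12,0,0,0]]'
python3 - <<'E'
from h import *
p=np.load("p.npy");o=bot.get_obs();t=o["tool_pos"];q=R.from_euler('z',-p[2]).apply(t-[p[0],p[1],0]);a=np.arcsin((q[2]-131)/250);print("stand:",q,a,250*np.cos(a),o["contact_force"])
E
```

```text
time: 9.1
tool_pos: [595.0, 167.8, 186.5]
tcp_rot: [-3.141, 0.0, 1.379]
contact_force: [1.0, 2.2, 3.7]
grip_width: 0.2
finger_force: 1.6
stand: [  0.57108727 241.30391829 186.48476919] 0.22380269512023784 243.76513365965445 [0.98022117 2.22088844 3.70530714]
```

Contact force is 3.7 N and the tool is on the arc at about 0.22 rad. Now I'll finish gently to the stop, at z≈131.

```bash
python3 -m jog '[[4,0,12,0,0,0],[2,0,12,0,0,0],[1,0,10,0,0,0],[1,0,8,0,0,0],[0,0,6,0,0,0],[0,0,4,0,0,0],[0,0,2,0,0,0],[0,0,0,0,0,0]]'; python3 -m jog '[[0,0,2,0,0,0],[0,0,2,0,0,0],[0,0,0,0,0,0],[0,0,0,0,0,0]]'
```

```text
time: 9.9
tool_pos: [596.3, 175.3, 133.4]
tcp_rot: [-3.141, 0.001, 1.379]
contact_force: [-0.1, -0.4, 0.1]
grip_width: 0.5
finger_force: 0.0
time: 10.3
tool_pos: [596.5, 175.4, 130.9]
tcp_rot: [3.141, 0.0, 1.379]
contact_force: [-3.4, 0.5, 7.7]
grip_width: 0.9
finger_force: 3.9
```

```bash
python3 -m jog '[[0,0,1,0,0,0],[0,0,1,0,0,0],[0,0,0,0,0,0],[0,0,0,0,0,0]]'; python3 -m jog '[[0,0,-10,0,0,0],[0,0,-30,0,0,0],[0,0,-40,0,0,0],[0,0,-40,0,0,0],[0,0,-40,0,0,0],[-30,-30,-20,0,0,0],[-30,-30,0,0,0,0],[-30,-30,0,0,0,0],[-30,-30,0,0,0,0],[-30,-30,0,0,0,0],[0,0,0,0,0,0],[0,0,0,0,0,0]]'
python3 - <<'E'
from h import *
p=np.load("p.npy")
s=bot.capture("scene")[85:285,180:380,::-1];cv2.imwrite("pics/s5.png",cv2.resize(s,None,fx=3,fy=3,interpolation=2)[:600])
for a in(.0,.05):print(((proj("scene",S(p,[[60,250*np.cos(a),120+250*np.sin(a)]]))-[180,85])*3).round())
print(((proj("scene",S(p,[[0,-156,40]]))-[180,85])*3).round())
E
```

```text
time: 10.7
tool_pos: [596.6, 175.4, 130.6]
tcp_rot: [3.139, -0.0, 1.379]
contact_force: [-6.6, -2.3, 17.5]
grip_width: 0.5
finger_force: 8.7
time: 11.9
tool_pos: [420.5, 56.5, 308.4]
tcp_rot: [3.14, -0.0, 1.377]
contact_force: [0.1, -0.9, 0.4]
grip_width: 0.4
finger_force: 0.0
[[505. 344.]]
[[507. 335.]]
[[ 82. 444.]]
```

View pics/s5.png

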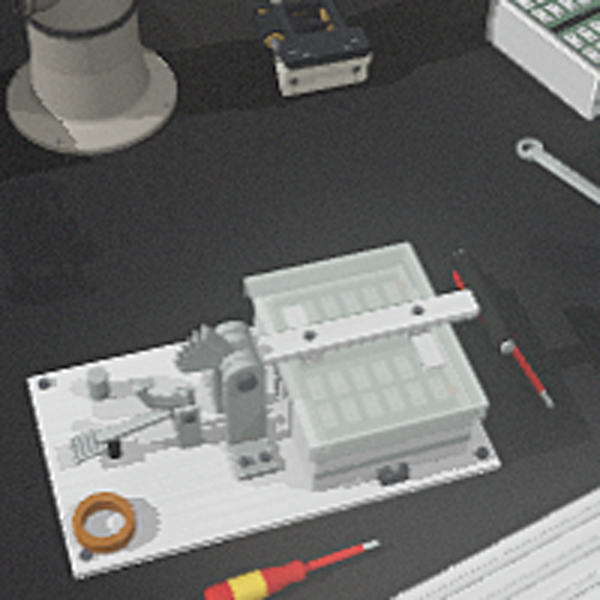

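The hood is fully down: the grip end is at (507,346), matching the level prediction of (505,344). The pawl pad at (85,443) is still thrown off, and the force built up against the hard stop. The loose things in view look unmoved.

```bash
python3 -c "
from plant import bot
print(bot.close_job())"
```

```text
the job is handed in; nothing more can be done
None
```

I threw the pawl off, pushed the cover arm down to level with the hood fully over the module, backed the robot clear, and handed the job in at about 12 s; no verdict came back, but the last picture showed the arm level and the pawl still off.

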